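# Heft two tack tins and hold out the fuller one

### The job

Two closed, identical-looking tack tins stand on the mat of the cobbler's bench, one nearly full and one nearly empty. Heft them in turn: lift the left one (the robot's left) well clear of the mat and put it back gently where it stood, then lift the right one the same way, and judge which is heavier. Finish while holding the heavier tin in the gripper, upright and still, over the middle of the open steel tack dish and about a hand's breadth above it, with the lighter tin standing on the mat where it was; keep the tins upright and leave the dish and everything else on the bench as it is.

Things in the scene. Friction and masses are not known exactly. Their poses are not given: they have to be found in the camera images.
- tin_left_center (a point): The tin on the robot's left (larger y): closed round slip-lid tack tin of bare tinplate, 62 mm diameter and 46 mm tall, straight sides, flat lid (always shut), standing upright on the bench mat; this point is its centre, 23 mm above its underside, z axis up. The two tins look exactly alike. One weighs 0.32 to 0.43 kg, the other 0.10 to 0.17 kg; which is which changes.
- tin_right_center (a point): The tin on the robot's right (smaller y), the twin of the other: closed round slip-lid tack tin of bare tinplate, 62 mm diameter and 46 mm tall, straight sides, flat lid (always shut), standing upright on the bench mat; this point is its centre, 23 mm above its underside, z axis up. The two tins look exactly alike. One weighs 0.32 to 0.43 kg, the other 0.10 to 0.17 kg; which is which changes.
- tin_left: The left tin itself; origin at the centre of its underside, z up.
- tin_right: The right tin itself; origin at the centre of its underside, z up.
- dish_center (a point): Open, empty tack dish of pressed steel, round, 110 mm across the rim and 22 mm tall, loose on the mat; this point is on its axis, 11 mm above its underside. It stands on the far left or the far right of the tins.
- dish: The tack dish itself; origin at the centre of its underside.
- mat: Fixed dark rubber bench mat, 240 mm (x) by 860 mm (y), 3 mm thick, on which the tins, spool, dish and polish tin stand; origin under its centre, at bench height.
- polish_tin_center (a point): Flat closed shoe-polish tin, dark, 100 mm diameter, 28 mm tall, on the other side of the tins from the dish. Not to be disturbed. This point is near its middle.
- thread_spool_center (a point): Wooden spool of waxed thread standing between the tins, 40 mm diameter, 46 mm tall. Not to be disturbed. This point is near its middle.
- hammer_center (a point): Cobbler's hammer lying beyond the tins, 205 mm long, 35 mm tall. Not to be disturbed. This point is near its middle.
- pincers_center (a point): Lasting pincers lying beyond the tins to the right, 175 mm long, 20 mm tall. Not to be disturbed. This point is near its middle.
- cement_jar_center (a point): Amber glass cement jar, 70 mm diameter, 98 mm tall, beyond the tins to the right. Not to be disturbed. This point is near its middle.
- heel_blocks_center (a point): Two black D-shaped rubber heel blocks, one on the other, 66 by 62 mm, 40 mm tall, beyond the tins to the left. Not to be disturbed. This point is near its middle.
- shoe_brush_center (a point): Shoe brush lying between the robot and the tins, bristles down, 46 by 150 mm, 40 mm tall. Not to be disturbed. This point is near its middle.
Not all that is in view belongs to the job. Leave any blue, pink or purple look-alike of the tin_right alone.

How it is judged:
By the outcome, as a careful person would: the job done as asked, in the order asked, and still so for the second after the job is handed in, while the arm keeps its last pose, push and grip.
It also fails if it takes over 72 s, if anything falls off the work surface, if the arm or the gripper's body presses on something with over 40 N, if the wrist force passes 120 N, or if a joint passes its speed limit or range.

### The arm

A 6-joint arm with a two-finger parallel gripper is mounted at the origin on the work surface. World frame = base frame: x ahead of the robot, y to its left, z up, the work surface at z = 0. Lengths are in m, angles in rad, forces in N, time in s.
With the tool pointing down it reaches from about 0.325 to 0.9 m from the base axis. Payload 6.1 kg.
Tool frame: the origin (TCP) lies midway between the tips of the shut fingers; the grasp point (between the pads) lies bot.tcp_to_grasp behind it (bot.tcp_to_grasp is the distance from the TCP to the grasp point, in m); z points along the fingers, x is the direction in which the jaws open and shut, and the axes are right-handed (so a half turn about z gives the same grasp; the last joint's range is limited). The gripper opens to 85 mm and grips with 20 to 120 N. Pads are 22 mm wide; open, the fingers measure 114 mm over their backs; the gripper's body (76 mm by 85 mm) begins 54 mm behind the grasp point. The pads swing forward as they close: fully open they stand 13 mm farther back than shut.
Start: joints at [-1.271, 0.22, 1.526, -0, 1.395, -0.126], TCP at [0.258, -0.569, 0.231] pointing down, gripper open.
Joint ranges: [-2.98, 2.98], [-0.91, 2.08], [0.09, 2.57], [-1.24, 4.39], [0.2, 2.65], [-2.68, 2.68]. Speed limits (rad/s): [2.57, 2.57, 3.01, 3.14, 3.14, 3.14].

### API

Orientations are given as a unit quaternion [w, x, y, z].
In Python, from rig import bot gives the robot as it stands.
- The arm moves only by the shell command python3 -m inch 'ROWS' [FORCE]. ROWS is JSON, one flat list of numbers, 7 for each row, row after row: the shift along the tool's x, y, z in cm, then the turn, a rotation vector about the tool's x, y, z in rad, then the opening, from 0 (shut) to 1 (fully open). In form: [tx, ty, tz, wx, wy, wz, jaw, tx, ty, tz, wx, wy, wz, jaw, ...]. A call has exactly 8 rows; each row is the pose to reach, as a shift and turn from the pose measured when the call began, along the tool's axes at that moment; what a row does not reach only later rows make up. A row lasts 1/12 s, in which the tool goes at most 41.7 mm and 7.16 degrees, less where a joint would pass 70% of its speed; a pose out of reach is approached as far as the arm can. A call with a gripper value outside its range is refused whole. The fingers move at their own pace and stop on an object; FORCE is the grip in N (left out, the last holds). Time passes only in rows, so rows that repeat a pose let the fingers close, or fill a call up. It gives the time, the measured TCP pose, the force and the opening at its end, in the units of the state.
- bot.read_state(): the state, without advancing time (a new reading comes with each control period).
- bot.camera(name): name is "scene" or "top" or "wrist"; returns a dict with "frame" (400x640x3 uint8, blue, green, red), "fx", "fy", "cx", "cy" (pixels), "dist" ([k1, k2, p1, p2, k3] as OpenCV has them; the pictures are not rectified), "position" and "rotation" of the camera in the world. Camera axes: x right, y down, z forward; pixel columns grow to the right and rows downward; lengths in m; the calibration is good to about 2 mm. A picture is of the moment at which its call begins. There is no depth.
- bot.job_done(): hands the job in, once; it reports no verdict.
The state is a dict: "t": time; "joints": joint angles; "joint_velocities": joint speeds; "joint_efforts": joint torques, N m; "tcp_pos": TCP position; "tcp_rot": TCP orientation; "ft_force": force on the tool from outside, world axes, zero at the start; "ft_torque": the same for the moment, N m; "finger_gap": opening from 0.0 (shut) to 1.0 (fully open).
Only numpy, scipy, OpenCV 4.12 (cv2) and the standard library are available. Lean on these libraries where they do the work, as an engineer would, in place of code of your own. Each camera call takes 0.05 s, during which the arm holds its last target.

## Working session

There is one attempt and no reset: what is moved stays moved. The work goes in short steps, Python scripts to look and compute and a shell command to move; the robot and the scene stay as the last step left them, time stands still between calls to the robot, and variables do not carry over. Pictures are saved under pics/ and viewed, and the job is handed in when it is done.

```bash
mkdir -p pics; ls; python3 - <<'E'
from rig import bot
import cv2
print(bot.read_state(), bot.tcp_to_grasp)
for n in("scene","top"):
    c=bot.camera(n); cv2.imwrite(f"pics/{n}0.png",c["frame"]); print(n,{k:v for k,v in c.items() if k!="frame"})
E
```

```text
pics
{'t': 0.0, 'joints': array([-1.27108713e+00,  2.21242848e-01,  1.52760615e+00,  2.46928049e-05,
        1.39471628e+00, -1.26086456e-01]), 'joint_velocities': array([-0.00051152, -0.00037507,  0.00058227,  0.00118406,  0.0006889 ,
       -0.00133873]), 'joint_efforts': array([-5.34750088e-04, -4.96897566e+01, -3.89395595e+01, -1.13352990e-04,
        1.12431654e-02, -1.16126381e-05]), 'tcp_pos': array([ 0.25798423, -0.56860328,  0.23019152]), 'tcp_rot': array([-6.43639826e-04,  8.40547496e-01, -5.41736960e-01, -7.47454495e-04]), 'ft_force': array([0.35165338, 0.24300308, 0.26462678]), 'ft_torque': array([ 0.01072126, -0.01187614, -0.0006403 ]), 'finger_gap': 0.998836972882113} 0.0187
scene {'fx': 371.56991401845875, 'fy': 371.56991401845875, 'cx': 322.19288026859164, 'cy': 203.23865124958826, 'dist': array([0.00259536, 0.        , 0.        , 0.        , 0.        ]), 'position': array([0.90912832, 0.54338365, 0.65949983]), 'rotation': array([-0.12736799,  0.27874975,  0.87136599, -0.38314133])}
top {'fx': 507.7381519073288, 'fy': 507.7381519073288, 'cx': 320.1259778190326, 'cy': 196.55589076466956, 'dist': array([0.01472632, 0.        , 0.        , 0.        , 0.        ]), 'position': array([0.43289691, 0.00834569, 1.23178238]), 'rotation': array([-0.02975657,  0.71457157, -0.69852334,  0.02381541])}
```

View pics/top0.png

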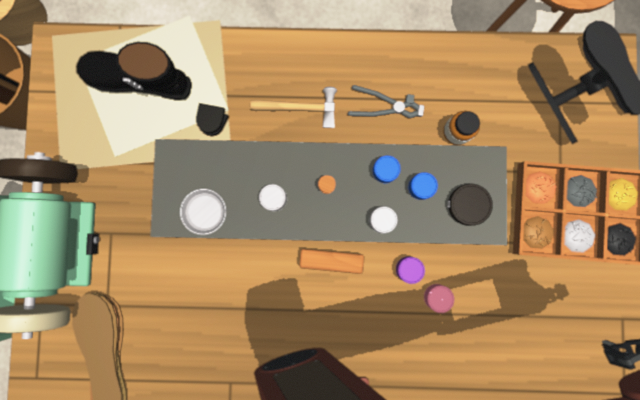

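View pics/scene0.png

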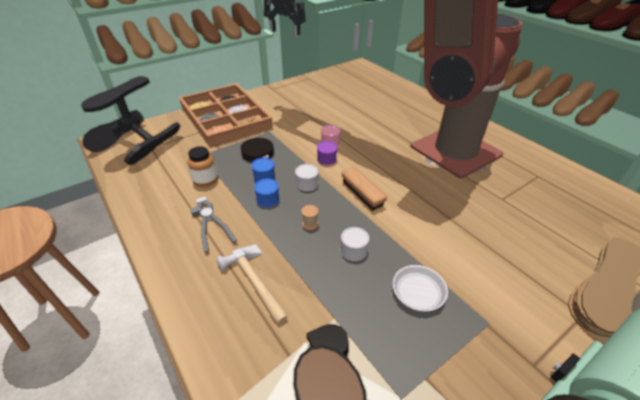

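Top view: the bare-tinplate tins are at about (272,197) on the left and (383,219) on the right. The dish is at (203,211), the spool at (327,184) and the polish tin at (470,204). The look-alikes are blue (386,169) and (423,186), purple (410,270) and pink (440,299). The two bare-metal ones on the mat either side of the spool fit the description. I'll confirm this in a crop and measure.

```bash
cat > h.py <<'E'
import numpy as np,cv2
from scipy.spatial.transform import Rotation as R
def rot(q): q=np.array(q); return R.from_quat([q[1],q[2],q[3],q[0]]).as_matrix()
def cam(c):
    r=np.array(c["rotation"]); M=rot(r) if r.size==4 else r
    K=np.array([[c["fx"],0,c["cx"]],[0,c["fy"],c["cy"]],[0,0,1]]); return M,K,np.array(c["dist"]),np.array(c["position"])
def px2w(c,uv,z):
    M,K,d,p=cam(c); n=cv2.undistortPoints(np.array(uv,float).reshape(-1,1,2),K,d).reshape(-1,2)
    ray=np.c_[n,np.ones(len(n))]@M.T; s=(z-p[2])/ray[:,2]; return p+ray*s[:,None]
def w2px(c,P):
    M,K,d,p=cam(c); rv=cv2.Rodrigues(M.T)[0]; return cv2.projectPoints(np.array(P,float).reshape(-1,1,3),rv,-M.T@p,K,d)[0].reshape(-1,2)
def circ(x,y,z,r,n=72):
    a=np.linspace(0,2*np.pi,n); return np.c_[x+r*np.cos(a),y+r*np.sin(a),np.full(n,z)]
E
python3 - <<'E'
from rig import bot
from h import *
T=bot.camera("top");S=bot.camera("scene")
im=T["frame"];
for nm,uv,z in [("L",(272,197),.049),("R",(383,219),.049),("dish",(203,211),.025),("spool",(327,184),.049),("polish",(470,204),.031),("b1",(386,169),.049),("b2",(423,186),.049),("brush",(332,261),.04),("purple",(410,270),.046)]:
    print(nm,px2w(T,uv,z)[0].round(4))
# segment bright low-saturation
hsv=cv2.cvtColor(im,cv2.COLOR_BGR2HSV)
m=((hsv[...,1]<50)&(hsv[...,2]>140)).astype(np.uint8)
n,l,st,ce=cv2.connectedComponentsWithStats(m[130:260,150:520].copy())
for i in range(1,n):
    if st[i][4]>100:
        c=ce[i]+[150,130]; print(c.round(1),st[i], px2w(T,c,.049)[0].round(4),px2w(T,c,.025)[0].round(4))
cv2.imwrite("pics/crop.png",cv2.resize(im[130:320,150:510],None,fx=2.2,fy=2.2,interpolation=cv2.INTER_CUBIC))
E
```

```text
L [0.519  0.1318 0.049 ]
R [ 0.4735 -0.1281  0.049 ]
dish [0.4837 0.2975 0.025 ]
spool [0.5524 0.0039 0.049 ]
polish [ 0.5143 -0.3347  0.031 ]
b1 [ 0.5908 -0.1335  0.049 ]
b2 [ 0.5527 -0.2203  0.049 ]
brush [ 0.3733 -0.0117  0.04  ]
purple [ 0.3572 -0.1923  0.046 ]
[159.7 133.7] [  0   0  29  12 193] [0.6627 0.4014 0.049 ] [0.6674 0.4094 0.025 ]
[272.  196.9] [109  54  27  27 584] [0.5193 0.1319 0.049 ] [0.521  0.1344 0.025 ]
[202.5 211.3] [  29   58   48   47 1756] [0.482  0.2928 0.049 ] [0.483  0.2986 0.025 ]
[384.  219.5] [221  76  27  28 597] [ 0.4725 -0.1304  0.049 ] [ 0.4733 -0.1332  0.025 ]
```

View pics/crop.png

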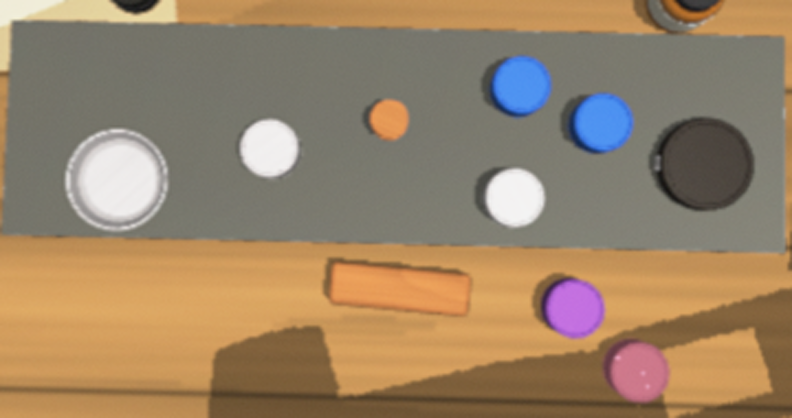

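The crop confirms two bare-metal tins at their places, and the coloured ones are the look-alikes. Next I check the positions against the scene camera.

```bash
python3 - <<'E'
from rig import bot
from h import *
from scipy.optimize import minimize
S=bot.camera("scene");T=bot.camera("top")
def sil(c,x,y,z0,z1,r):
    return cv2.convexHull(np.r_[w2px(c,circ(x,y,z0,r)),w2px(c,circ(x,y,z1,r))].astype(np.float32)).reshape(-1,2)
fs=S["frame"].copy()
for x,y,z0,z1,r in[(.519,.132,.003,.049,.031),(.4727,-.1295,.003,.049,.031),(.4833,.298,.003,.025,.055)]:
    for c,f in((S,fs),(T,T["frame"])): cv2.polylines(f,[np.round(sil(c,x,y,z0,z1,r)*16).astype(int)],True,(0,0,255),1,cv2.LINE_AA,4)
a=cv2.resize(fs[140:320,270:470],None,fx=2.8,fy=2.8); b=cv2.resize(T["frame"][170:250,160:420],None,fx=3,fy=3)
cv2.imwrite("pics/ov_s.png",a);cv2.imwrite("pics/ov_t.png",b)
# vector to above left tin in tool frame, TCP z .17
s=bot.read_state();M=rot(s["tcp_rot"])
print(M.round(3),(M.T@(np.array([.519,.132,.20])-s["tcp_pos"])*100).round(2))
Md=np.array([[0,-1,0],[-1,0,0],[0,0,-1.]]); print(R.from_matrix(M.T@Md).as_rotvec().round(3))
E
```

```text
[[ 0.413 -0.911 -0.   ]
 [-0.911 -0.413  0.001]
 [-0.001 -0.    -1.   ]] [-53.06 -52.71   3.13]
[0.    0.001 0.426]
```

View pics/ov_s.png

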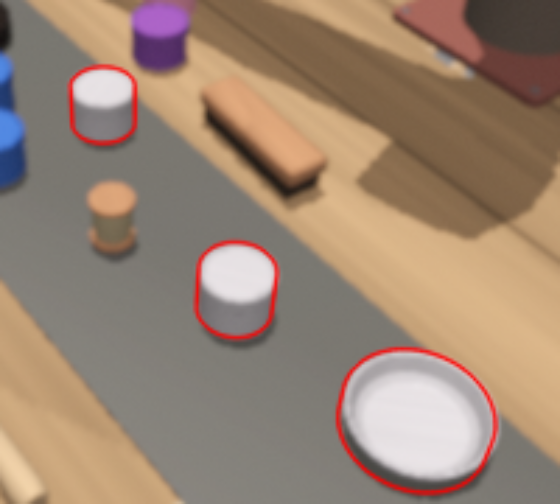

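View pics/ov_t.png

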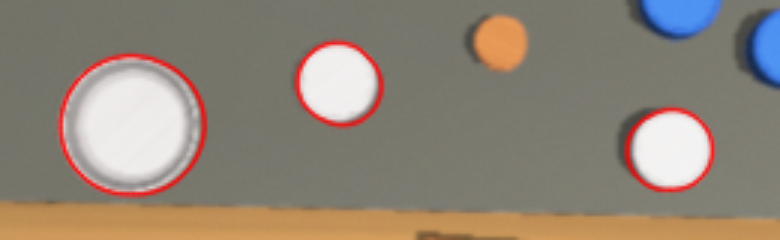

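The overlays match in both views: L (0.519,0.132), R (0.4727,-0.130), dish (0.483,0.298). I'll head for the left tin at height, turning so the jaw axis lies along -y.

```bash
python3 -m inch '[-1,-1,0,0,0,0.05,1, -3,-3,0,0,0,0.1,1, -5.5,-5.5,0,0,0,0.16,1, -8,-8,0,0,0,0.22,1, -10.5,-10.5,0,0,0,0.28,1, -13,-13,0,0,0,0.34,1, -15.5,-15.5,0,0,0,0.39,1, -18,-18,0,0,0,0.426,1]' 30
cat > w.py <<'E'
import sys
from rig import bot
from h import *
s=bot.read_state();M=rot(s["tcp_rot"]);g=np.array(eval(sys.argv[1]))
print(s["t"].__round__(2),s["tcp_pos"].round(4),M.round(3).tolist(),"F",s["ft_force"].round(2),"gap",round(s["finger_gap"],3))
print("shift cm",(M.T@(g-s["tcp_pos"])*100).round(2),"turn",R.from_matrix(M.T@np.array([[0,-1,0],[-1,0,0],[0,0,-1.]])).as_rotvec().round(3))
E
python3 w.py '[.519,.132,.2]'
```

```text
t: 0.97
tcp_pos: [0.3479, -0.3291, 0.2311]
tcp_rot: [0.0, -0.706, 0.708, 0.0]
ft_force: [1.0, -0.4, -0.3]
finger_gap: 0.996
0.97 [ 0.3479 -0.3291  0.2311] [[-0.003, -1.0, 0.0], [-1.0, 0.003, 0.0], [-0.0, -0.0, -1.0]] F [ 1.   -0.36 -0.27] gap 0.996
shift cm [-46.16 -16.96   3.13] turn [-0.     0.    -0.003]
```

```bash
python3 -m inch '[-2.5,-1,0,0,0,0,1, -6,-2.2,0.3,0,0,0,1, -9.5,-3.5,0.7,0,0,0,1, -13,-4.8,1,0,0,0,1, -16.5,-6,1.3,0,0,0,1, -20,-7.3,1.6,0,0,0,1, -23.5,-8.6,2,0,0,0,1, -27,-10,2.3,0,0,0,1]'
python3 w.py '[.519,.132,.2]'
```

```text
t: 1.63
tcp_pos: [0.449, -0.0576, 0.2083]
tcp_rot: [0.0, -0.706, 0.708, -0.0]
ft_force: [-0.1, -1.6, 0.4]
finger_gap: 1.002
1.63 [ 0.449  -0.0576  0.2083] [[-0.003, -1.0, 0.001], [-1.0, 0.003, 0.0], [-0.0, -0.001, -1.0]] F [-0.11 -1.57  0.38] gap 1.002
shift cm [-18.98  -6.94   0.84] turn [-0.001  0.    -0.003]
```

```bash
python3 -m inch '[-3,-1.2,0,0,0,0,1, -6.5,-2.4,0.2,0,0,0,1, -10,-3.6,0.4,0,0,0,1, -13.5,-4.9,0.6,0,0,0,1, -16.5,-6,0.8,0,0,0,1, -18.3,-6.7,0.8,0,0,-0.003,1, -19,-6.95,0.8,0,0,-0.003,1, -19,-6.95,0.8,0,0,-0.003,1]'
python3 - <<'E'
from rig import bot
from h import *
W=bot.camera("wrist");f=W["frame"].copy()
for z in(.003,.049): cv2.polylines(f,[np.round(w2px(W,circ(.519,.132,z,.031))*16).astype(int)],True,(0,0,255),1,cv2.LINE_AA,4)
cv2.imwrite("pics/w1.png",f); print(W["position"])
E
python3 w.py '[.519,.132,.2]'
```

```text
t: 2.3
tcp_pos: [0.5192, 0.1335, 0.2002]
tcp_rot: [-0.0, 0.708, -0.706, 0.0]
ft_force: [0.4, -0.2, 0.7]
finger_gap: 1.001
[0.58509003 0.13434557 0.34266545]
2.35 [0.5189 0.1323 0.2002] [[0.001, -1.0, 0.0], [-1.0, -0.001, -0.0], [0.0, -0.0, -1.0]] F [ 0.73 -0.32  0.57] gap 1.001
shift cm [ 0.03 -0.01  0.02] turn [-0.    -0.     0.001]
```

View pics/w1.png

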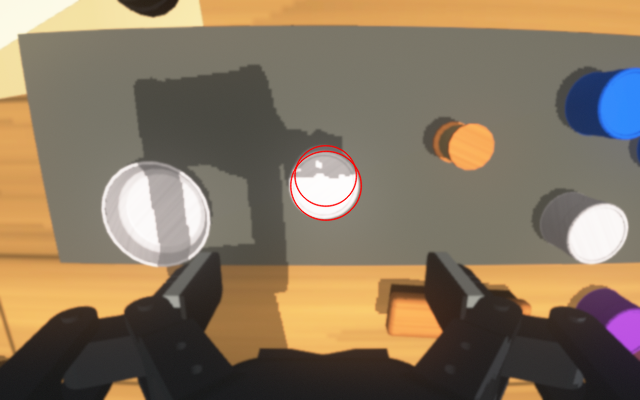

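The wrist overlay of the left tin (centre about (325,185)) agrees with the measurement. Descending.

```bash
python3 -m inch '[0,0,1.5,0,0,0,1, 0,0,4,0,0,0,1, 0,0,7,0,0,0,1, 0,0,9.5,0,0,0,1, 0,0,11.5,0,0,0,1, 0,0,13,0,0,0,1, 0,0,14,0,0,0,1, 0,0,14,0,0,0,1]'
python3 w.py '[.519,.132,.007]'
```

```text
t: 3.02
tcp_pos: [0.517, 0.1306, 0.058]
tcp_rot: [-0.002, -0.707, 0.707, 0.001]
ft_force: [0.0, -0.8, -0.2]
finger_gap: 1.001
3.02 [0.517  0.1306 0.058 ] [[-0.001, -1.0, -0.004], [-1.0, 0.001, -0.001], [0.001, 0.004, -1.0]] F [ 0.05 -0.83 -0.22] gap 1.001
shift cm [-0.14 -0.22  5.1 ] turn [ 0.004 -0.001 -0.001]
```

```bash
python3 -m inch '[-0.1,-0.2,1,0.003,0,0,1, -0.1,-0.2,2,0.003,0,0,1, -0.1,-0.2,3,0.003,0,0,1, -0.1,-0.2,3.8,0.003,0,0,1, -0.1,-0.2,4.4,0.003,0,0,1, -0.1,-0.2,4.8,0.003,0,0,1, -0.1,-0.2,5,0.003,0,0,1, -0.1,-0.2,5,0.003,0,0,1]'
python3 w.py '[.519,.132,.007]'
python3 - <<'E'
from rig import bot
from h import *
cv2.imwrite("pics/w2.png",bot.camera("wrist")["frame"])
E
python3 w.py '[.519,.132,.007]'
```

```text
t: 3.68
tcp_pos: [0.5185, 0.1316, 0.0075]
tcp_rot: [-0.001, -0.707, 0.707, 0.0]
ft_force: [-1.1, -0.5, -0.4]
finger_gap: 1.004
3.68 [0.5185 0.1316 0.0075] [[-0.0, -1.0, -0.002], [-1.0, 0.0, -0.001], [0.001, 0.002, -1.0]] F [-1.08 -0.46 -0.41] gap 1.004
shift cm [-0.04 -0.05  0.05] turn [ 0.002 -0.001 -0.   ]
3.73 [0.5188 0.1317 0.008 ] [[-0.0, -1.0, -0.001], [-1.0, 0.0, -0.001], [0.001, 0.001, -1.0]] F [-0.72 -0.93  0.36] gap 0.997
shift cm [-0.03 -0.02  0.1 ] turn [ 0.001 -0.001 -0.   ]
```

View pics/w2.png

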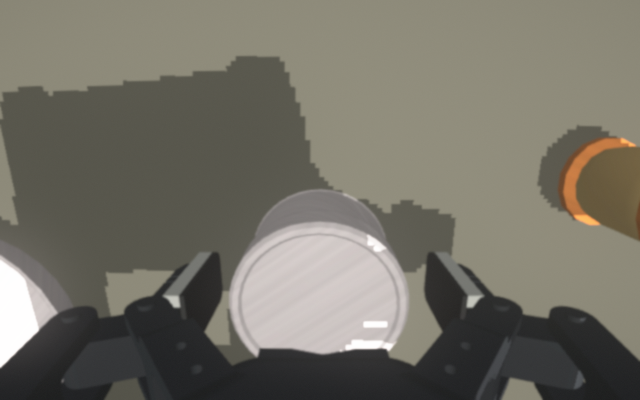

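The tin (lid about (320,290)) is centred between the pads (220 and 425). Closing.

```bash
python3 -m inch '[0,0,0,0,0,0,0.8, 0,0,0,0,0,0,0.7, 0,0,0,0,0,0,0.6, 0,0,0,0,0,0,0.4, 0,0,0,0,0,0,0.2, 0,0,0,0,0,0,0, 0,0,0,0,0,0,0, 0,0,0,0,0,0,0]' 35
python3 w.py '[.519,.132,.128]'
cat > ft.py <<'E'
from rig import bot
import numpy as np
a=[];tau=[]
for i in range(8):
    bot.camera("top"); s=bot.read_state();a.append(s["ft_force"]);tau.append(s["joint_efforts"])
a=np.array(a);print("F",a.mean(0).round(2),"sd",a.std(0).round(2),"tau",np.mean(tau,0).round(3),"z",s["tcp_pos"].round(4),"gap",s["finger_gap"],s["t"])
E
python3 ft.py
```

```text
t: 4.4
tcp_pos: [0.5196, 0.1318, 0.0089]
tcp_rot: [-0.0, -0.707, 0.707, -0.0]
ft_force: [-1.1, 0.4, 7.2]
finger_gap: 0.714
4.4 [0.5196 0.1318 0.0089] [[-0.0, -1.0, 0.001], [-1.0, 0.0, -0.001], [0.001, -0.001, -1.0]] F [-1.1   0.4   7.16] gap 0.714
shift cm [-1.000e-02  6.000e-02 -1.191e+01] turn [-0.001 -0.001 -0.   ]
F [-0.75  0.39  5.65] sd [0.46 0.27 0.3 ] tau [-3.3000e-01 -4.1451e+01 -2.8594e+01 -1.5000e-01 -2.8900e-01  8.0000e-03] z [0.5196 0.1318 0.0088] gap 0.7207345811229834 4.8
```

```bash
python3 -m inch '[0,0,-0.3,0,0,0,0, 0,0,-1,0,0,0,0, 0,0,-2.2,0,0,0,0, 0,0,-4,0,0,0,0, 0,0,-6,0,0,0,0, 0,0,-8,0,0,0,0, 0,0,-9.5,0,0,0,0, 0,0,-10.5,0,0,0,0]'
python3 -m inch '[0,0,-0.5,0,0,0,0, 0,0,-0.5,0,0,0,0, 0,0,-0.5,0,0,0,0, 0,0,-0.5,0,0,0,0, 0,0,-0.5,0,0,0,0, 0,0,-0.5,0,0,0,0, 0,0,-0.5,0,0,0,0, 0,0,-0.5,0,0,0,0]'
python3 ft.py; python3 w.py '[.519,.132,.0095]'
python3 - <<'E'
from rig import bot
from h import *
cv2.imwrite("pics/s3.png",bot.camera("scene")["frame"][100:350,200:520])
E
```

```text
t: 5.47
tcp_pos: [0.5206, 0.132, 0.1167]
tcp_rot: [0.001, -0.707, 0.707, -0.001]
ft_force: [0.4, 0.7, -0.1]
finger_gap: 0.718
t: 6.13
tcp_pos: [0.5203, 0.132, 0.1212]
tcp_rot: [0.001, -0.707, 0.707, -0.001]
ft_force: [0.6, -0.7, -1.0]
finger_gap: 0.718
F [-0.13  0.09 -1.43] sd [0.49 0.39 0.5 ] tau [-2.0000e-03 -4.1929e+01 -3.6200e+01 -5.0000e-03 -1.8000e-02  0.0000e+00] z [0.5206 0.132  0.1218] gap 0.7170122835842662 6.5333
6.53 [0.5206 0.132  0.1218] [[-0.0, -1.0, 0.004], [-1.0, 0.0, -0.001], [0.001, -0.004, -1.0]] F [ 0.35  0.11 -2.02] gap 0.717
shift cm [-0.    0.2  11.22] turn [-0.004 -0.001 -0.   ]
```

View pics/s3.png

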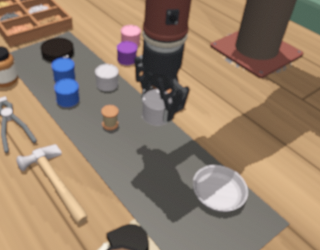

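Left tin: about 1.4 N, so roughly 0.15 kg, which is in the light range. Putting it back gently.

```bash
python3 -m inch '[0,0.1,1,-0.004,0,0,0, 0,0.1,2.5,-0.004,0,0,0, 0,0.1,4.3,-0.004,0,0,0, 0,0.1,6,-0.004,0,0,0, 0,0.1,7.5,-0.004,0,0,0, 0,0.1,8.7,-0.004,0,0,0, 0,0.1,9.5,-0.004,0,0,0, 0,0.1,9.7,-0.004,0,0,0]'
python3 w.py '[.5195,.1318,.0100]'
```

```text
t: 7.25
tcp_pos: [0.5186, 0.1318, 0.0228]
tcp_rot: [-0.001, -0.707, 0.707, 0.001]
ft_force: [-0.9, -0.1, -2.4]
finger_gap: 0.717
7.25 [0.5186 0.1318 0.0228] [[-0.0, -1.0, -0.003], [-1.0, 0.0, -0.001], [0.001, 0.003, -1.0]] F [-0.88 -0.07 -2.44] gap 0.717
shift cm [-0.   -0.09  1.28] turn [ 0.003 -0.001 -0.   ]
```

```bash
python3 -m inch '[0,-0.1,0.2,0.002,0,0,0, 0,-0.1,0.4,0.002,0,0,0, 0,-0.1,0.6,0.002,0,0,0, 0,-0.1,0.8,0.002,0,0,0, 0,-0.1,0.95,0.002,0,0,0, 0,-0.1,1.1,0.002,0,0,0, 0,-0.1,1.2,0.002,0,0,0, 0,-0.1,1.2,0.002,0,0,0]'
python3 ft.py
```

```text
t: 7.92
tcp_pos: [0.5195, 0.1318, 0.0107]
tcp_rot: [-0.001, -0.707, 0.707, 0.0]
ft_force: [0.2, 0.1, -1.3]
finger_gap: 0.722
F [ 0.05 -0.04 -1.62] sd [0.41 0.71 0.28] tau [-0.0000e+00 -4.5064e+01 -3.1113e+01 -4.0000e-03  7.0000e-03  0.0000e+00] z [0.5197 0.1318 0.0109] gap 0.7182173509717306 8.3167
```

Still hanging free (-1.6 N). Easing down until contact.

```bash
python3 -m inch '[0,0,0.05,0,0,0,0, 0,0,0.1,0,0,0,0, 0,0,0.15,0,0,0,0, 0,0,0.2,0,0,0,0, 0,0,0.2,0,0,0,0, 0,0,0.2,0,0,0,0, 0,0,0.2,0,0,0,0, 0,0,0.2,0,0,0,0]'
python3 ft.py;  python3 w.py '[.5195,.1318,.0100]'
```

```text
t: 8.98
tcp_pos: [0.5197, 0.1318, 0.0089]
tcp_rot: [-0.001, -0.707, 0.707, 0.0]
ft_force: [-0.9, 0.5, -1.9]
finger_gap: 0.716
F [ 0.   -0.12 -1.02] sd [0.39 0.3  0.39] tau [-1.0000e-02 -4.4979e+01 -3.0951e+01 -4.0000e-03 -2.5000e-02  0.0000e+00] z [0.5197 0.1318 0.0089] gap 0.7187780713074734 9.3833
9.38 [0.5197 0.1318 0.0089] [[-0.0, -1.0, -0.001], [-1.0, 0.0, -0.001], [0.001, 0.001, -1.0]] F [-0.43  0.42 -1.34] gap 0.719
shift cm [-0.    0.02 -0.11] turn [ 0.001 -0.001 -0.   ]
```

```bash
python3 -m inch '[0,0,0.03,0,0,0,0, 0,0,0.06,0,0,0,0, 0,0,0.1,0,0,0,0, 0,0,0.1,0,0,0,0, 0,0,0.1,0,0,0,0, 0,0,0.1,0,0,0,0, 0,0,0.1,0,0,0,0, 0,0,0.1,0,0,0,0]'
python3 ft.py
```

```text
t: 10.05
tcp_pos: [0.5197, 0.1318, 0.0088]
tcp_rot: [-0.001, -0.707, 0.707, 0.0]
ft_force: [-4.1, -1.1, 8.9]
finger_gap: 0.719
F [-5.02 -0.89  8.26] sd [0.37 0.63 0.44] tau [-1.6800e-01 -4.1152e+01 -3.0140e+01  6.1000e-02 -1.4990e+00 -1.3000e-02] z [0.5197 0.1318 0.0088] gap 0.7201908314467148 10.45
```

Contact made. Ease off slightly, then open.

```bash
python3 -m inch '[0,0,0,0,0,0,0, 0,0,0,0,0,0,0, 0,0,0,0,0,0,0.6, 0,0,0,0,0,0,0.8, 0,0,0,0,0,0,1, 0,0,0,0,0,0,1, 0,0,0,0,0,0,1, 0,0,0,0,0,0,1]'
python3 ft.py; python3 w.py '[.519,.132,.128]'
```

```text
t: 11.12
tcp_pos: [0.5197, 0.1318, 0.0088]
tcp_rot: [-0.001, -0.707, 0.707, 0.0]
ft_force: [0.0, -0.2, -1.0]
finger_gap: 1.001
F [ 0.09  0.17 -0.09] sd [0.36 0.59 0.6 ] tau [-1.0000e-03 -4.4358e+01 -3.0398e+01 -3.0000e-03  8.0000e-03 -0.0000e+00] z [0.5197 0.1318 0.0088] gap 0.9985561614664804 11.5167
11.52 [0.5197 0.1318 0.0088] [[-0.0, -1.0, -0.001], [-1.0, 0.0, -0.001], [0.001, 0.001, -1.0]] F [-0.52  0.64 -0.48] gap 0.999
shift cm [-1.000e-02  8.000e-02 -1.192e+01] turn [ 0.001 -0.001 -0.   ]
```

```bash
python3 -m inch '[0,0,-1,0,0,0,1, 0,0,-3,0,0,0,1, 0,0,-5.5,0,0,0,1, 0,0,-8,0,0,0,1, 0,0,-10.5,0,0,0,1, 0,0,-12.5,0,0,0,1, 0,0,-14,0,0,0,1, 0,0,-14.5,0,0,0,1]'
python3 w.py '[.4727,-.130,.15]'
python3 - <<'E'
from rig import bot
from h import *
S=bot.camera("scene")
f=S["frame"]
h=cv2.convexHull(np.r_[w2px(S,circ(.519,.132,.003,.031)),w2px(S,circ(.519,.132,.049,.031))].astype(np.float32)).reshape(-1,2)
cv2.polylines(f,[np.round(h*16).astype(int)],True,(0,0,255),1,cv2.LINE_AA,4)
cv2.imwrite("pics/s4.png",cv2.resize(f[190:300,290:460],None,fx=4,fy=4))
E
```

```text
t: 12.18
tcp_pos: [0.5218, 0.1322, 0.1579]
tcp_rot: [0.001, -0.707, 0.707, -0.002]
ft_force: [-0.2, -0.1, 1.1]
finger_gap: 0.999
12.18 [0.5218 0.1322 0.1579] [[-0.0, -1.0, 0.004], [-1.0, 0.0, -0.0], [0.0, -0.004, -1.0]] F [-0.22 -0.06  1.08] gap 0.999
shift cm [26.22  4.91  0.77] turn [-0.004 -0.    -0.   ]
```

View pics/s4.png

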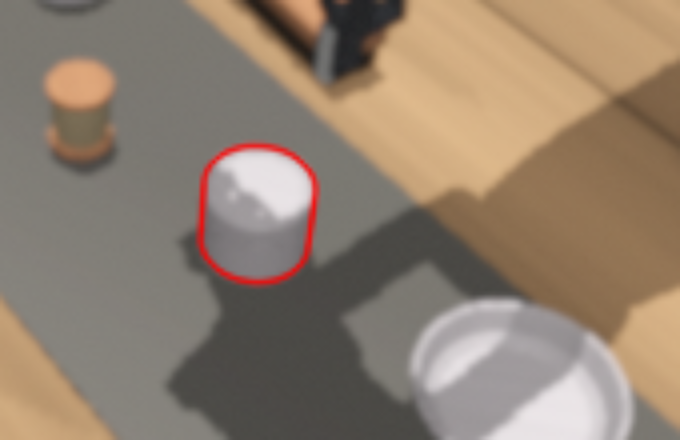

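The left tin stands upright, back within its original outline (about (258,215) in the crop). On to the right tin.

```bash
python3 -m inch '[1.5,0.3,0,-0.004,0,0,1, 4.5,0.8,0,-0.004,0,0,1, 8,1.5,0,-0.004,0,0,1, 11.5,2.2,0,-0.004,0,0,1, 15,2.8,0,-0.004,0,0,1, 18.5,3.5,0,-0.004,0,0,1, 21.5,4,0,-0.004,0,0,1, 24,4.5,0,-0.004,0,0,1]'
python3 w.py '[.4727,-.130,.15]'
```

```text
t: 12.9
tcp_pos: [0.4753, -0.1096, 0.1562]
tcp_rot: [-0.001, -0.707, 0.708, 0.001]
ft_force: [-0.0, 1.0, -0.2]
finger_gap: 1.0
12.9 [ 0.4753 -0.1096  0.1562] [[-0.001, -1.0, -0.002], [-1.0, 0.001, -0.0], [0.0, 0.002, -1.0]] F [-0.02  1.   -0.21] gap 1.0
shift cm [2.04 0.25 0.62] turn [ 0.002 -0.    -0.001]
```

```bash
python3 -m inch '[1,0.1,0.2,0.001,0,0,1, 1.7,0.2,0.3,0.001,0,0,1, 2,0.25,0.5,0.001,0,0,1, 2,0.25,0.6,0.001,0,0,1, 2,0.25,0.6,0.001,0,0,1, 2,0.25,0.6,0.001,0,0,1, 2,0.25,0.6,0.001,0,0,1, 2,0.25,0.6,0.001,0,0,1]'
python3 w.py '[.4727,-.130,.05]'
python3 - <<'E'
from rig import bot
from h import *
W=bot.camera("wrist");f=W["frame"].copy()
for z in(.003,.049): cv2.polylines(f,[np.round(w2px(W,circ(.4727,-.130,z,.031))*16).astype(int)],True,(0,0,255),1,cv2.LINE_AA,4)
cv2.imwrite("pics/w5.png",f)
E
```

```text
t: 13.57
tcp_pos: [0.473, -0.1289, 0.1503]
tcp_rot: [0.0, 0.707, -0.707, -0.0]
ft_force: [0.3, -0.2, 0.5]
finger_gap: 1.002
13.57 [ 0.473  -0.1289  0.1503] [[0.0, -1.0, -0.0], [-1.0, -0.0, -0.0], [0.0, 0.0, -1.0]] F [ 0.26 -0.24  0.49] gap 1.002
shift cm [ 0.11  0.02 10.03] turn [ 0. -0.  0.]
```

View pics/w5.png

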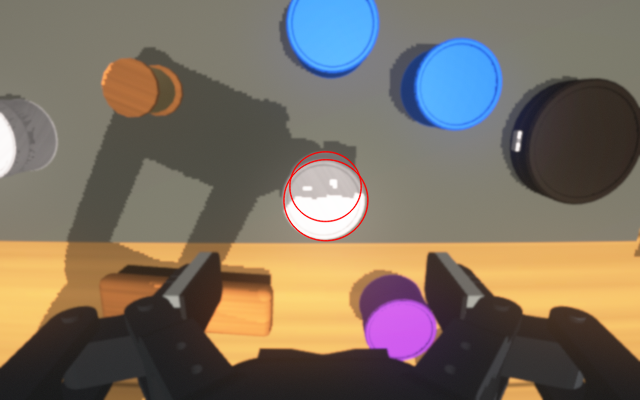

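The right tin's lid (about (325,200)) matches its overlay. Descending.

```bash
python3 -m inch '[0.1,0,1,0,0,0,1, 0.1,0,2.8,0,0,0,1, 0.1,0,5,0,0,0,1, 0.1,0,7,0,0,0,1, 0.1,0,8.5,0,0,0,1, 0.1,0,9.5,0,0,0,1, 0.1,0,10,0,0,0,1, 0.1,0,10,0,0,0,1]'
python3 w.py '[.4727,-.130,.009]'
```

```text
t: 14.28
tcp_pos: [0.4721, -0.1297, 0.0491]
tcp_rot: [-0.001, -0.707, 0.707, 0.001]
ft_force: [0.1, -0.2, 0.3]
finger_gap: 0.997
14.28 [ 0.4721 -0.1297  0.0491] [[-0.0, -1.0, -0.002], [-1.0, 0.0, 0.001], [-0.001, 0.002, -1.0]] F [ 0.09 -0.22  0.31] gap 0.997
shift cm [ 0.04 -0.07  4.01] turn [ 0.002  0.001 -0.   ]
```

```bash
python3 -m inch '[0,-0.05,0.8,0.002,0,0,1, 0,-0.05,1.6,0.002,0,0,1, 0,-0.05,2.4,0.002,0,0,1, 0,-0.05,3.1,0.002,0,0,1, 0,-0.05,3.6,0.002,0,0,1, 0,-0.05,3.9,0.002,0,0,1, 0,-0.05,4,0.002,0,0,1, 0,-0.05,4,0.002,0,0,1]'
python3 w.py '[.4727,-.130,.009]'
python3 -m inch '[0,0,0,0,0,0,0.8, 0,0,0,0,0,0,0.7, 0,0,0,0,0,0,0.6, 0,0,0,0,0,0,0.4, 0,0,0,0,0,0,0.2, 0,0,0,0,0,0,0, 0,0,0,0,0,0,0, 0,0,0,0,0,0,0]' 40
python3 ft.py
```

```text
t: 14.95
tcp_pos: [0.4724, -0.1296, 0.0088]
tcp_rot: [0.0, -0.707, 0.707, 0.001]
ft_force: [-0.2, -0.7, 0.9]
finger_gap: 0.996
14.95 [ 0.4724 -0.1296  0.0088] [[-0.0, -1.0, -0.001], [-1.0, 0.0, 0.001], [-0.001, 0.001, -1.0]] F [-0.25 -0.73  0.85] gap 0.996
shift cm [ 0.04 -0.03 -0.02] turn [ 0.001  0.001 -0.   ]
t: 15.62
tcp_pos: [0.4728, -0.1297, 0.0095]
tcp_rot: [0.0, -0.707, 0.707, 0.0]
ft_force: [-2.0, 1.1, 5.6]
finger_gap: 0.721
F [-1.65  1.15  5.77] sd [0.5  0.59 0.42] tau [-4.3600e-01 -3.6948e+01 -2.8866e+01 -1.7900e-01 -6.4100e-01 -3.0000e-03] z [ 0.4728 -0.1297  0.0095] gap 0.7175419474021265 16.0167
```

```bash
python3 -m inch '[0,0,-0.3,0,0,0,0, 0,0,-1,0,0,0,0, 0,0,-2.2,0,0,0,0, 0,0,-4,0,0,0,0, 0,0,-6,0,0,0,0, 0,0,-8,0,0,0,0, 0,0,-9.5,0,0,0,0, 0,0,-10.5,0,0,0,0]'
python3 -m inch '[0,0,-0.5,0,0,0,0, 0,0,-0.5,0,0,0,0, 0,0,-0.5,0,0,0,0, 0,0,-0.5,0,0,0,0, 0,0,-0.5,0,0,0,0, 0,0,-0.5,0,0,0,0, 0,0,-0.5,0,0,0,0, 0,0,-0.5,0,0,0,0]'
python3 ft.py; python3 w.py '[.483,.298,.17]'
```

```text
t: 16.68
tcp_pos: [0.4734, -0.1301, 0.1165]
tcp_rot: [0.001, -0.707, 0.707, -0.001]
ft_force: [0.8, -0.1, -3.6]
finger_gap: 0.722
t: 17.35
tcp_pos: [0.4731, -0.1299, 0.121]
tcp_rot: [0.0, -0.707, 0.707, -0.0]
ft_force: [0.5, -0.4, -3.3]
finger_gap: 0.715
F [ 0.12 -0.45 -3.57] sd [0.57 0.4  0.47] tau [-1.0000e-03 -3.7336e+01 -3.6964e+01  3.0000e-03 -9.0000e-03 -0.0000e+00] z [ 0.4734 -0.1301  0.1215] gap 0.7152319803390458 17.75
17.75 [ 0.4734 -0.1301  0.1215] [[-0.0, -1.0, 0.002], [-1.0, 0.0, -0.0], [0.0, -0.002, -1.0]] F [ 0.09 -0.04 -3.52] gap 0.715
shift cm [-42.81  -0.96  -4.86] turn [-0.002 -0.    -0.   ]
```

Right tin: about 3.6 N, so roughly 0.36 kg, the heavy one. Carrying it to the dish at this height (underside about 0.115, well above the spool and the left tin).

```bash
python3 -m inch '[-0.5,0,-0.2,-0.002,0,0,0, -1.5,0,-0.4,-0.002,0,0,0, -3,-0.1,-0.5,-0.002,0,0,0, -5,-0.1,-0.5,-0.002,0,0,0, -7.2,-0.2,-0.5,-0.002,0,0,0, -9.5,-0.2,-0.5,-0.002,0,0,0, -11.8,-0.3,-0.5,-0.002,0,0,0, -14,-0.3,-0.5,-0.002,0,0,0]'
python3 w.py '[.483,.298,.125]'
```

```text
t: 18.42
tcp_pos: [0.4763, 0.0119, 0.1268]
tcp_rot: [-0.0, 0.707, -0.707, 0.0]
ft_force: [0.7, 0.5, -3.9]
finger_gap: 0.715
18.42 [0.4763 0.0119 0.1268] [[0.0, -1.0, 0.0], [-1.0, -0.0, 0.0], [-0.0, -0.0, -1.0]] F [ 0.68  0.51 -3.88] gap 0.715
shift cm [-28.61  -0.67   0.19] turn [-0.  0.  0.]
```

```bash
python3 -m inch '[-2,0,0,0,0,0,0, -4.2,-0.1,0,0,0,0,0, -6.5,-0.1,0,0,0,0,0, -8.8,-0.2,0,0,0,0,0, -11.1,-0.2,0,0,0,0,0, -13.4,-0.3,0,0,0,0,0, -15.7,-0.3,0,0,0,0,0, -17.7,-0.4,0,0,0,0,0]'
python3 w.py '[.483,.298,.121]'
```

```text
t: 19.08
tcp_pos: [0.4796, 0.1913, 0.1272]
tcp_rot: [-0.0, 0.707, -0.707, -0.0]
ft_force: [0.0, -0.2, -3.8]
finger_gap: 0.722
19.08 [0.4796 0.1913 0.1272] [[0.001, -1.0, 0.001], [-1.0, -0.001, 0.001], [-0.001, -0.001, -1.0]] F [ 0.03 -0.19 -3.8 ] gap 0.722
shift cm [-10.67  -0.35   0.62] turn [-0.001  0.001  0.001]
```

```bash
python3 -m inch '[-2,0,0,0,0,0,0, -4.2,-0.1,0.1,0,0,0,0, -6.2,-0.2,0.2,0,0,0,0, -8,-0.25,0.3,0,0,0,0, -9.3,-0.3,0.4,0,0,0,0, -10.2,-0.35,0.5,0,0,0,0, -10.6,-0.35,0.5,0,0,0,0, -10.7,-0.35,0.5,0,0,0,0]'
python3 w.py '[.483,.298,.121]'
python3 -m inch '[0,0,0,0,0,0,0, 0,0,0,0,0,0,0, 0,0,0,0,0,0,0, 0,0,0,0,0,0,0, 0,0,0,0,0,0,0, 0,0,0,0,0,0,0, 0,0,0,0,0,0,0, 0,0,0,0,0,0,0]'
python3 w.py '[.483,.298,.121]'
python3 - <<'E'
from rig import bot
from h import *
T=bot.camera("top");S=bot.camera("scene")
cv2.imwrite("pics/t6.png",T["frame"])
f=S["frame"];s=bot.read_state();x,y,z=s["tcp_pos"]
for (a,b,z0,z1,r) in((x,y,z-.006,z+.04,.031),(.519,.132,.003,.049,.031),(.483,.298,.003,.025,.055)):
    h=cv2.convexHull(np.r_[w2px(S,circ(a,b,z0,r)),w2px(S,circ(a,b,z1,r))].astype(np.float32)).reshape(-1,2)
    cv2.polylines(f,[np.round(h*16).astype(int)],True,(0,0,255),1,cv2.LINE_AA,4)
cv2.imwrite("pics/s6.png",cv2.resize(f[140:340,250:520],None,fx=2.9,fy=2.9))
E
```

```text
t: 19.75
tcp_pos: [0.4827, 0.2987, 0.1221]
tcp_rot: [-0.0, 0.708, -0.706, -0.0]
ft_force: [-0.7, -0.6, -4.1]
finger_gap: 0.724
19.75 [0.4827 0.2987 0.1221] [[0.002, -1.0, 0.0], [-1.0, -0.002, 0.0], [-0.0, -0.0, -1.0]] F [-0.72 -0.57 -4.07] gap 0.724
shift cm [ 0.07 -0.03  0.11] turn [-0.     0.     0.002]
t: 20.42
tcp_pos: [0.4828, 0.2986, 0.1222]
tcp_rot: [-0.0, 0.708, -0.707, -0.0]
ft_force: [0.1, 0.2, -3.0]
finger_gap: 0.718
20.42 [0.4828 0.2986 0.1222] [[0.002, -1.0, 0.0], [-1.0, -0.002, 0.0], [-0.0, -0.0, -1.0]] F [ 0.11  0.18 -3.01] gap 0.718
shift cm [ 0.06 -0.02  0.12] turn [-0.     0.     0.002]
```

View pics/s6.png

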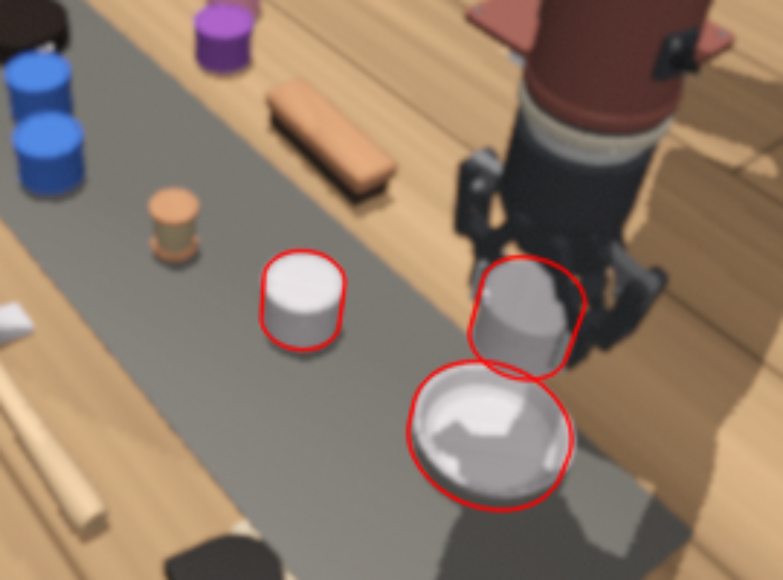

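View pics/t6.png

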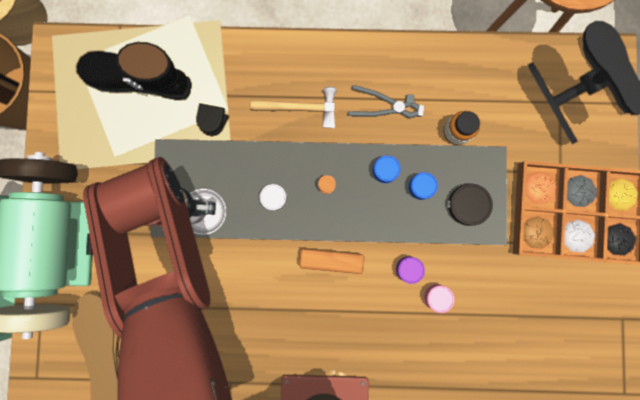

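The held tin sits inside its predicted outline (about (527,318) in the crop), upright over the dish, with its underside about 9 cm above the rim. The left tin is in its original outline (about (303,300)), and nothing else has moved. Handing in.

```bash
python3 - <<'E'
from rig import bot
s=bot.read_state();print(s["joint_velocities"].round(4),s["t"])
print(bot.job_done())
E
```

```text
[ 0.0017  0.0001  0.0018 -0.0001 -0.0005 -0.0005] 20.5167
the job is handed in; nothing more can be done
None
```

I hefted both tins in the order asked. The right one is heavier, and the robot is holding it over the dish. I handed the job in at 20.5 s.

- **Weights:** The left tin read about 1.4 N (roughly 0.15 kg) and the right tin about 3.6 N (roughly 0.36 kg). Each was measured about 11 cm above the mat.
- **Left tin:** It is back upright, and the scene camera shows it in its original outline. Setting it down, I pressed it on the mat with about 8 N (5 N sideways) before opening the gripper. That is more than I meant but far under the limit, and the tin did not visibly move.
- **Right tin:** It is held upright at (0.483, 0.299) against a measured dish centre of (0.483, 0.298), with its underside about 9 cm above the rim. Joint speeds were near zero at hand-in.
- **Rest of the bench:** The last top and scene pictures show the dish, spool, blue, purple and pink look-alikes, and the other tools where they were. No check failed.

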